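# Draw the tray stack out with the brush handle

### The arm

A 7-joint arm with a two-finger parallel gripper is mounted at the origin on the work surface. World frame = base frame: x ahead of the robot, y to its left, z up, the work surface at z = 0. Lengths are in m, angles in rad, forces in N, time in s.
With the tool pointing down it reaches from about 0.425 to 0.925 m from the base axis. Payload 6.8 kg.
Tool frame: the origin (TCP) lies midway between the tips of the shut fingers; the grasp point (between the pads) lies 19 mm behind it (bot.pinch_z is the distance from the TCP to the grasp point, in m); z points along the fingers, y is the line along which they close (so a half turn about z gives the same grasp; the last joint's range is limited). The gripper opens to 85 mm and grips with 20 to 120 N. Pads are 22 mm wide; open, the fingers measure 114 mm over their backs; the gripper's body (76 mm by 85 mm) begins 54 mm behind the grasp point. The pads swing forward as they close: fully open they stand 13 mm farther back than shut.
Start: joints at [-1.355, 0.477, 0.022, 1.555, -0.011, 1.109, -0.083], TCP at [0.215, 0.64, 0.231] pointing down, gripper open.
Joint ranges: [-2.96, 2.96], [-0.34, 2.1], [-1.41, 1.46], [0.24, 2.44], [-1.37, 4.51], [0.17, 1.92], [-2.96, 2.96]. Speed limits (rad/s): [2.39, 2.39, 3.14, 3.14, 3.14, 3.14, 3.14].

### API

Orientations are given as a unit quaternion [w, x, y, z].
In Python, from station import bot, imaging gives the robot as it stands. The module is installed in compiled form; this text tells all that it offers.
- The arm moves only by the tool carry_out, never from a script. Its argument "targets" is a list of rows, each a list of 5 numbers: the shift along the tool's x, y, z in cm, then the turn about the tool's z in degrees, then the opening, from -1 (shut) to 1 (fully open). In form: [[x, y, z, yaw, gripper], ...]. A call has 1 to 12 rows; each row shifts and turns the commanded pose from where the row before left it, along the tool's axes as they then stand; what a row does not reach is not made up. A row lasts 1/10 s, in which the tool goes at most 50 mm and 8.59 degrees, less where a joint would pass 70% of its speed; a pose out of reach is approached as far as the arm can. A call is refused whole if a number of a shift passes 5 or a number of a turn 8.59, either way. A call with a gripper value outside its range is refused whole. The fingers move at their own pace and stop on an object; "force" is the grip in N (left out, the last holds). Time passes only in rows, so rows that do not move let the fingers close. It gives the time, the measured TCP pose, the force, the opening and the grip force at its end, in the units of the state.
- bot.get_obs(): the state, without advancing time (a new reading comes with each control period).
- imaging.read_camera(name): name is "scene" or "side" or "wrist"; returns the picture (480x640x3 uint8, red, green, blue); there is no depth.
- imaging.calibration(name): a dict with "fx", "fy", "cx", "cy" (pixels), "extrinsics" (4x4, takes a point from world to camera coordinates). Camera axes: x right, y up, looking along -z (the intrinsics and any distortion apply to the point x, -y, -z); pixel columns grow to the right and rows downward; lengths in m; the calibration is good to about 2 mm. A picture is of the moment at which its call begins: read the wrist's pose just before it. calibration takes no time and is no camera call; for the wrist camera it gives the pose at the moment of the call.
- bot.hand_in(): hands the job in; it is judged then, once.
The state is a dict: "t": time; "q": joint angles; "joint_vel": joint speeds; "joint_torque": joint torques, N m; "eef_pos": TCP position; "tool_rot": TCP orientation; "contact_force": force on the tool from outside, world axes, zero at the start; "torque": the same for the moment, N m; "gripper_width": opening from 0.0 (shut) to 1.0 (fully open); "grasp_force": force on a finger pad.
Only numpy, scipy, OpenCV 4.12 (cv2) and the standard library are available. Lean on these libraries where they do the work, as an engineer would, in place of code of your own. Each camera call takes 0.05 s, during which the arm holds its last target. There are 200 camera calls.

### The job

The nested blue trays are pushed in under the riser shelf. Take the pastry brush from its rack, put the end of its handle down through the eye of the trays' steel pull link, and with the handle in the eye draw the stack gently straight out until it stands halfway out from under the front edge of the shelf; never touch the trays or the link with the gripper or press hard on them. Then hang the brush back in the rack slot as it was, let go, and leave everything else where it stands.

Things in the scene. Friction and masses are not known exactly. Their poses are not given: they have to be found in the camera images.
- trays: Stack of three nested blue plastic trays, one loose rigid piece about 0.5 kg, 204 mm long (its x), 154 wide (y), 65 tall. Origin: on the counter under the middle of its front (-x, robot side) edge. It stands under the riser between the side panels (3 to 4 mm play each side, 6 mm headroom). A lug projects 35 mm from its front, 16 to 22 mm above the counter, and carries the steel pull link below it.
- pivot (a point): Rivet on which the pull link swivels: 18 mm ahead (-x) of the trays' origin, 11.5 mm above the counter; axes as the trays'. The link is a flat steel strip 34 mm wide, underside 8 mm and top 15 mm above the counter. It points away from the trays (-x) and swings level left or right up to a stop at 0.45 rad either side; it turns easily and stays where left.
- link_ahead (a point): Point fixed to the trays, 75 mm ahead (-x) of the pivot: the eye's centre would be here if the link pointed straight ahead. THE LINK'S ANGLE IS NOT MEASURED: find it by touch or sight. The eye is a round through hole 16 mm across, centred 75 mm from the pivot along the strip and 18 mm from the strip's square free end.
- riser: Fixed wooden riser shelf: a board 240 mm deep (x), 186 mm wide (y), 14 mm thick, its top 85 mm above the counter, on two side panels 12 mm thick; open in front and behind; a glass jar and a small bowl, up to 80 mm tall, stand fixed on its rear. Origin: on the counter under its centre; x points from its front (robot side) to its back.
- riser_front (a point): Point on the counter under the middle of the riser shelf's front edge, axes as the riser's; the trays are pulled out along its -x. The stack is halfway out when the trays' middle is here, that is when the trays' origin is at x = -102 mm in this frame.
- brush: Pastry brush hanging head up in the rack. From below: hard round wooden handle 12 mm thick, 95 mm long (end tapered to 7 mm over the last 5 mm); hard white flat ferrule block 40 mm tall, 36 mm wide (its y), 18 mm thick (its x); dark bristles 22 mm tall. 157 mm in all, 80 g. Origin: the handle's lower end; z along the handle towards the bristles.
- handle_end (a point): The lower end of the brush handle (the brush's origin).
- ferrule (a point): Where to grip the brush: in the ferrule block, 121 mm above the handle's end; the 18 mm thickness lies along its x. Gripping here keeps the fingertips about 7 mm clear of the rack.
- rack: Fixed brush rack: wooden foot and back, level steel plate on top 90 mm wide, 100 mm deep, its top 115 mm above the counter. A slot 20 mm wide runs along the plate's middle (the rack's x) from its open front (x = -43 mm) to x = +33 mm. The handle hangs in it, the ferrule's lower face on the plate, its 36 mm width across the slot. Origin: on the counter.
- rack_slot (a point): Middle of the rack's slot, level with the plate's top, axes as the rack's. The hanging brush's origin is 95 mm below this level.
- canister: Plain steel storage canister, upright can 90 mm across, 130 mm tall. Origin: centre of its underside.
- spoon_rest: Round white ceramic spoon rest (shallow dish), 104 mm across, 18 mm tall. Origin: centre of its underside.
- fork: Steel fork lying flat, about 185 mm long, 24 mm wide, 4 mm thick; tines towards its +x. Origin: on its underside, 95 mm from the handle's end.
- salt_mill: Wooden mill, 54 mm across, 92 mm tall, standing. Origin: centre of its underside.
- pepper_mill: A second wooden mill of the same size, standing. Origin: centre of its underside.
Mind the look-alikes: they are no part of the job. What is shaped like the brush but pink is not meant. Leave any red look-alike of the rack alone.

How it is judged:
On the way, in this order (a step that is already met when the one before it is completed fails the run):
1. the handle's end is down through the eye (at the eye's distance from the pivot, below the link's underside) with the trays still under the shelf (height (world z) of handle_end below 0.0075 m and horizontal distance between handle_end and pivot between 0.067 and 0.083 m and x of handle_end in the frame of trays below -0.068 m and distance of trays from where it was at the start of the episode below 0.03 m), for 0.2 s.
2. the stack is halfway out, drawn by the handle, which is still in the eye (height (world z) of handle_end below 0.012 m and horizontal distance between handle_end and pivot between 0.067 and 0.083 m and x of handle_end in the frame of trays below -0.068 m and x of trays in the frame of riser_front between -0.122 and -0.082 m), for 0.2 s.
At the end, for the whole second after the job is handed in: Trays' middle (102 mm behind their origin) within 20 mm of the riser's front edge along its x, flat (0.05 rad), square to it within 0.1 rad, at rest; brush released, hanging in the rack slot at rest, head up within 0.12 rad, handle end 90 to 100 mm below the plate's top and within the slot (x of trays in the frame of riser_front between -0.122 and -0.082 m and angle between trays's own z axis and vertical below 0.05 rad and angle between the x axis of trays and the x axis of riser, either way round below 0.1 rad and linear speed of trays below 0.01 m/s and z of handle_end in the frame of rack_slot between -0.1 and -0.09 m and y of handle_end in the frame of rack_slot between -0.012 and 0.012 m and x of handle_end in the frame of rack_slot between -0.038 and 0.038 m and angle between brush's own z axis and vertical below 0.12 rad and linear speed of brush below 0.02 m/s); the robot touches nothing.
It fails at once if the gripper or arm touches the trays or the link (contact force between any of the fingers, the arm and trays above 0.5 N).
It fails at once if the brush presses on the trays or the link with more than 35 N (contact force between brush and trays above 35 N).
It fails at once if the canister, spoon rest, fork or a mill is moved by more than 25 mm (distance of any of canister, spoon_rest, fork, salt_mill, pepper_mill from where it was at the start of the episode above 0.025 m).
It also fails if it takes over 66 s, if anything falls off the work surface, if the arm or the gripper's body presses on something with over 40 N, if the wrist force passes 120 N, or if a joint passes its speed limit or range.

## Working session

There is one attempt and no reset: what is moved stays moved. The work goes in short steps, Python scripts to look and compute and a tool call to move; the robot and the scene stay as the last step left them, time stands still between calls to the robot, and variables do not carry over. Pictures are saved under pics/ and viewed, at most 10 in all, crops included, and the job is handed in when it is done.

Besides the shell and the picture viewer there is one more tool, called after "Emit:" as name(argument=value, ...), one argument or row to a line, values as JSON. carry_out: Moves the arm, as the interface text tells. Its arguments: {"type":"object","properties":{"targets":{"type":"array"},"force":{"type":"number"}},"required":["targets"]}

```bash
mkdir -p pics; cat > h.py <<'E'
import numpy as np, cv2
from station import bot, imaging
def snap(n,f):
    c=imaging.calibration(n); im=imaging.read_camera(n)
    cv2.imwrite(f'pics/{f}.png',cv2.cvtColor(im,cv2.COLOR_RGB2BGR)); np.save(f'pics/{f}.npy',c,allow_pickle=True); return c
def cal(f): return np.load(f'pics/{f}.npy',allow_pickle=True).item()
def at(c,u,v,z):
    E=np.array(c['extrinsics']);R=E[:3,:3];o=-R.T@E[:3,3]
    d=R.T@np.array([(u-c['cx'])/c['fx'],-(v-c['cy'])/c['fy'],-1]); return o+d*(z-o[2])/d[2]
def px(c,p):
    E=np.array(c['extrinsics']);q=E[:3,:3]@np.array(p)+E[:3,3]
    return c['cx']+c['fx']*q[0]/-q[2], c['cy']-c['fy']*q[1]/-q[2]
E
python3 - <<'E'
from h import *
for n in ("scene","side"):
    c=snap(n,n); print(n,{k:v for k,v in c.items() if k!='extrinsics'}, np.round(c['extrinsics'],3).tolist())
o=bot.get_obs(); print(o); print(bot.pinch_z)
a,b=cv2.imread('pics/scene.png'),cv2.imread('pics/side.png')
E
```

```text
scene {'fx': 467.50031812903785, 'fy': 467.50031812903785, 'cx': 314.61485659524743, 'cy': 236.85976331540533} [[-0.748, 0.664, -0.007, 0.373], [-0.518, -0.576, 0.633, 0.202], [0.416, 0.477, 0.774, -1.347], [0.0, 0.0, 0.0, 1.0]]
side {'fx': 566.9896428701694, 'fy': 566.9896428701694, 'cx': 323.69159662520576, 'cy': 247.19116154641128} [[0.826, -0.564, 0.001, -0.405], [0.286, 0.42, 0.862, -0.242], [-0.487, -0.711, 0.508, -1.078], [0.0, 0.0, 0.0, 1.0]]
{'t': 0.1, 'q': array([-1.35510642,  0.47770541,  0.02236376,  1.55631891, -0.01151493,
        1.10929665, -0.08308816]), 'joint_vel': array([ 2.62884730e-03, -1.06342530e-03,  1.27927265e-03, -1.52935384e-03,
       -4.95781636e-05,  8.71563969e-04,  1.48285655e-03]), 'joint_torque': array([ 4.43214740e-03, -5.97757065e+01,  1.61359202e+00, -2.81954741e+01,
        1.28067448e-02,  5.03519084e-03, -1.74154928e-05]), 'eef_pos': array([0.21461245, 0.63943044, 0.23044562]), 'tool_rot': array([-7.35061898e-05,  1.61185264e-01,  9.86923842e-01, -7.96597865e-04]), 'contact_force': array([ 0.3655674 , -0.47568881, -0.30415568]), 'torque': array([-0.02639431,  0.00633327, -0.02199279]), 'grasp_force': 0.0, 'gripper_width': 1.0025266366822247}
0.0187
```

View pics/scene.png

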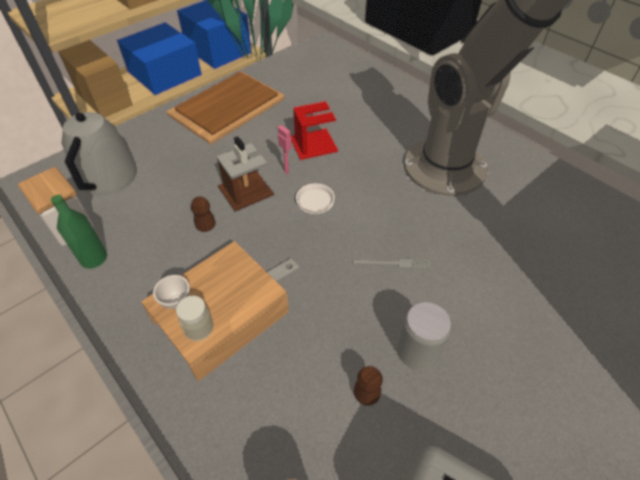

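View pics/side.png

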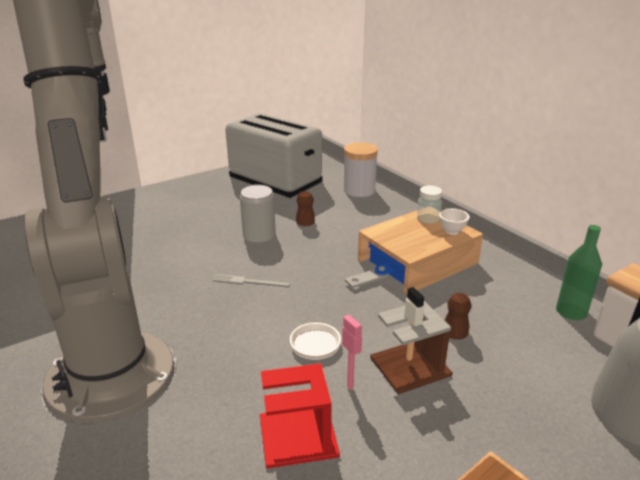

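The scene view shows the rack with the brush around (245,170), the riser around (215,305) and the link eye near (292,265). The side view shows the rack at (412,340), the link at (365,280) and the trays in front of the riser. I'll estimate rough positions, then use enlarged crops.

```bash
python3 - <<'E'
from h import *
a=cv2.imread('pics/scene.png')[125:385,135:310]; b=cv2.imread('pics/side.png')[190:390,335:495]
a=cv2.resize(a,(400,594),interpolation=3); b=cv2.resize(b,(400,500),interpolation=3)
b=cv2.copyMakeBorder(b,0,94,0,0,0)
cv2.imwrite('pics/crop.png',np.hstack([a,b]))
s,d=cal('scene'),cal('side')
for n,c,u,v,z in [("eye",s,292,265,.015),("eye",d,354,282,.015),("front L corner",s,234,243,.085),("frontR",s,287,295,.085),("backR",s,200,370,.085),("backL",s,146,298,.085),("pink",s,285,135,.14),("rack top",s,243,158,.115),("canister",s,428,322,.13),("dish",s,315,198,.018),("mill",s,203,205,.092),("fork",s,390,263,0)]: print(n,np.round(at(c,u,v,z),3))
E
```

```text
eye [ 0.556 -0.016  0.015]
eye [ 0.557 -0.028  0.015]
front L corner [ 0.645 -0.111  0.085]
frontR [0.643 0.077 0.085]
backR [0.869 0.095 0.085]
backL [ 0.867 -0.114  0.085]
pink [ 0.355 -0.277  0.14 ]
rack top [ 0.475 -0.303  0.115]
canister [0.499 0.324 0.13 ]
dish [ 0.371 -0.142  0.018]
mill [ 0.635 -0.253  0.092]
fork [0.369 0.129 0.   ]
```

View pics/crop.png

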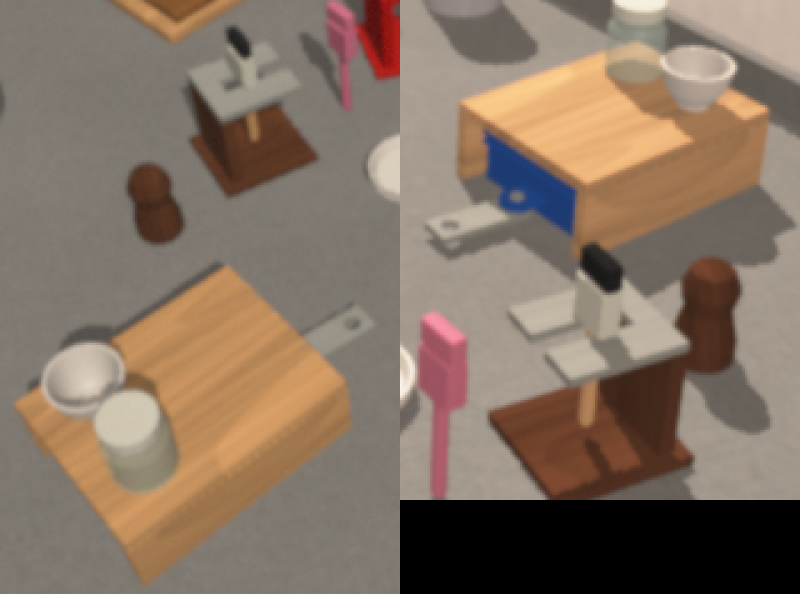

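The crops show the rack plate corners, the brush (white ferrule, black bristles), and the link pointing out with its eye. Next I'll work out the rack, link and riser poses.

```bash
python3 - <<'E'
from h import *
s,d=cal('scene'),cal('side')
S=lambda u,v,z:np.round(at(s,135+u*175/400,125+v*260/594,z)[:2],4)
D=lambda u,v,z:np.round(at(d,335+(u-400)/2.5,190+v/2.5,z)[:2],4)
print("rack S: back far,back near,front near,front far",[S(*p,.115) for p in[(188,73),(213,118),(299,84),(270,46)]])
print("rack D: front near outer, back near, front far outer, front far",[D(*p,.115) for p in[(570,378),(690,344),(510,311),(525,335),(546,355)]])
print("brush top S",S(239,41,.157+.02),"D",D(601,268,.177))
print("eye",S(352,323,.015),D(450,225,.015))
print("link end corners S",S(358,306,.015),S(376,322,.015),"D",D(425,222,.015),D(438,242,.015))
print("lug eye D",D(517,197,.022))
print("riser front",S(228,266,.085),S(350,382,.085),"D",D(460,104,.085),D(585,184,.085), D(768,106,.085))
print("tray front bottom right D",D(574,234,0.0),"top",D(575,188,.065),D(486,132,.065))
print("fork",D(545,255,0))
for p in [(258,190),(305,193),(458,295),(350,320)]: print(p,np.round(at(d,*p,{258:.13}.get(p[0],.09)),3))
E
```

```text
rack S: back far,back near,front near,front far [array([ 0.5225, -0.3507]), array([ 0.5438, -0.2711]), array([ 0.4407, -0.252 ]), array([ 0.4254, -0.3263])]
rack D: front near outer, back near, front far outer, front far [array([ 0.4254, -0.3393]), array([ 0.5216, -0.3594]), array([ 0.4393, -0.2563]), array([ 0.4302, -0.2846]), array([ 0.428 , -0.3106])]
brush top S [ 0.4852 -0.2906] D [ 0.4691 -0.3154]
eye [ 0.5639 -0.018 ] [ 0.5641 -0.0223]
link end corners S [ 0.5452 -0.0307] [ 0.5445 -0.0023] D [ 0.5478 -0.005 ] [ 0.5381 -0.0385]
lug eye D [ 0.6398 -0.0282]
riser front [ 0.641  -0.1138] [0.6372 0.0731] D [0.6356 0.0595] [ 0.6381 -0.1199] [ 0.8819 -0.1129]
tray front bottom right D [ 0.666 -0.083] top [ 0.6486 -0.0969] [0.6449 0.0289]
fork [ 0.6207 -0.0941]
(258, 190) [0.503 0.324 0.13 ]
(305, 193) [0.641 0.311 0.09 ]
(458, 295) [ 0.634 -0.271  0.09 ]
(350, 320) [ 0.405 -0.214  0.09 ]
```

```bash
cat >> h.py <<'E'
from scipy.spatial.transform import Rotation as Ro
def R_now():
    w,x,y,z=bot.get_obs()['tool_rot']; return Ro.from_quat([x,y,z,w]).as_matrix()
def phi(): M=R_now(); return np.degrees(np.arctan2(M[1,1],M[0,1]))
def plan(p0,f0,wps,g):
    """wps: (x,y,z,phi,n rows); phi = world angle of tool y, deg"""
    rows=[];p0=np.array(p0,float)
    for x,y,z,f,n in wps:
        st=(np.array([x,y,z])-p0)/n; df=(f-f0)/n
        for i in range(n):
            a=np.radians(f0+i*df)
            rows.append([round(100*(st@[-np.sin(a),np.cos(a),0]),2),round(100*(st@[np.cos(a),np.sin(a),0]),2),round(-100*st[2],2),round(-df,2),g])
        p0=np.array([x,y,z]);f0=f
    return rows
E
python3 - <<'E'
from h import *
o=bot.get_obs()
for r in plan(o['eef_pos'],phi(),[(.46,.2,.36,30,12),(.43,-.17,.38,-11,10)],1): print(r,end=',')
E
```

```text
[np.float64(-3.1), np.float64(-2.82), np.float64(-1.08), np.float64(3.45), 1],[np.float64(-3.27), np.float64(-2.63), np.float64(-1.08), np.float64(3.45), 1],[np.float64(-3.42), np.float64(-2.43), np.float64(-1.08), np.float64(3.45), 1],[np.float64(-3.56), np.float64(-2.22), np.float64(-1.08), np.float64(3.45), 1],[np.float64(-3.69), np.float64(-2.0), np.float64(-1.08), np.float64(3.45), 1],[np.float64(-3.8), np.float64(-1.77), np.float64(-1.08), np.float64(3.45), 1],[np.float64(-3.9), np.float64(-1.54), np.float64(-1.08), np.float64(3.45), 1],[np.float64(-3.99), np.float64(-1.3), np.float64(-1.08), np.float64(3.45), 1],[np.float64(-4.06), np.float64(-1.06), np.float64(-1.08), np.float64(3.45), 1],[np.float64(-4.11), np.float64(-0.81), np.float64(-1.08), np.float64(3.45), 1],[np.float64(-4.16), np.float64(-0.56), np.float64(-1.08), np.float64(3.45), 1],[np.float64(-4.18), np.float64(-0.31), np.float64(-1.08), np.float64(3.45), 1],[np.float64(-3.05), np.float64(-2.11), np.float64(-0.2), 4.1, 1],[np.float64(-3.2), np.float64(-1.89), np.float64(-0.2), 4.1, 1],[np.float64(-3.32), np.float64(-1.65), np.float64(-0.2), 4.1, 1],[np.float64(-3.43), np.float64(-1.41), np.float64(-0.2), 4.1, 1],[np.float64(-3.53), np.float64(-1.16), np.float64(-0.2), 4.1, 1],[np.float64(-3.6), np.float64(-0.91), np.float64(-0.2), 4.1, 1],[np.float64(-3.66), np.float64(-0.65), np.float64(-0.2), 4.1, 1],[np.float64(-3.69), np.float64(-0.38), np.float64(-0.2), 4.1, 1],[np.float64(-3.71), np.float64(-0.12), np.float64(-0.2), 4.1, 1],[np.float64(-3.71), np.float64(0.15), np.float64(-0.2), 4.1, 1],
```

Emit:
carry_out(
  targets=[
    [-3.1,-2.8,-1.1,3.5,1],
    [-3.3,-2.6,-1.1,3.5,1],
    [-3.4,-2.4,-1.1,3.5,1],
    [-3.6,-2.2,-1.1,3.5,1],
    [-3.7,-2.0,-1.1,3.5,1],
    [-3.8,-1.8,-1.1,3.5,1],
    [-3.9,-1.5,-1.1,3.5,1],
    [-4.0,-1.3,-1.1,3.5,1],
    [-4.1,-1.1,-1.1,3.5,1],
    [-4.1,-0.8,-1.1,3.5,1],
    [-4.2,-0.6,-1.1,3.5,1],
    [-4.2,-0.3,-1.1,3.5,1],
  ],
)

```text
t: 1.3
eef_pos: [0.4597, 0.1971, 0.3636]
tool_rot: [-0.0, 0.505, 0.863, -0.0]
contact_force: [1.0, -0.1, 0.2]
gripper_width: 1.002
grasp_force: 0.0
```

Emit:
carry_out(
  targets=[
    [-3.1,-2.1,-0.2,4.1,1],
    [-3.2,-1.9,-0.2,4.1,1],
    [-3.3,-1.7,-0.2,4.1,1],
    [-3.4,-1.4,-0.2,4.1,1],
    [-3.5,-1.2,-0.2,4.1,1],
    [-3.6,-0.9,-0.2,4.1,1],
    [-3.7,-0.7,-0.2,4.1,1],
    [-3.7,-0.4,-0.2,4.1,1],
    [-3.7,-0.1,-0.2,4.1,1],
    [-3.7,0.2,-0.2,4.1,1],
    [0,0,0,0,1],
    [0,0,0,0,1],
  ],
)

```text
t: 2.5
eef_pos: [0.4248, -0.1715, 0.3831]
tool_rot: [-0.0, 0.775, 0.632, -0.0]
contact_force: [1.0, 0.7, 0.8]
gripper_width: 0.998
grasp_force: 0.0
```

```bash
python3 - <<'E'
from h import *
c=snap('wrist','w1'); o=bot.get_obs(); print(o['t'],o['eef_pos'],phi(),o['q'],o['contact_force'])
print(c['fx'],c['cx'],c['cy']); M=np.array(c['extrinsics']); print(-M[:3,:3].T@M[:3,3])
for n,p in dict(rack=(.48,-.3,.115),eye=(.564,-.02,.015)).items(): print(n,px(c,p))
E
```

```text
2.55 [ 0.42513191 -0.17038977  0.38299508] -11.5092523228551 [-0.53634295 -0.06767921  0.75745634  1.86866903  0.0475708   1.32308008
  0.00739127] [0.46695266 1.03106698 0.17101986]
401.0235331027068 320.80035307383736 233.18588003787985
[ 0.43972728 -0.10293977  0.52559776]
rack (np.float64(392.0853224392149), np.float64(290.3664070560101))
eye (np.float64(412.2477073096842), np.float64(20.96361878011777))
```

View pics/w1.png

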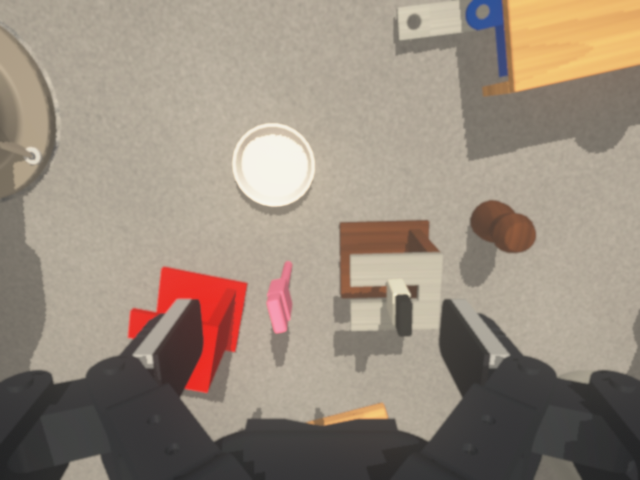

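The wrist view shows the rack plate corners near (350,254), (442,253), (442,330) and (350,330), the eye at (413,21), the lug hole at (483,12) and the riser front edge at x≈507. I'll move for a closer look at the link.

Emit:
carry_out(
  targets=[
    [1.9,2.7,1.3,-2.5,1],
    [1.9,2.7,1.3,-2.5,1],
    [1.9,2.7,1.3,-2.5,1],
    [1.9,2.7,1.3,-2.0,1],
    [0,0,0,0,1],
    [0,0,0,0,1],
    [0,0,0,0,1],
  ],
)

```text
t: 3.25
eef_pos: [0.5418, -0.1106, 0.3315]
tool_rot: [-0.0, 0.72, 0.694, -0.0]
contact_force: [-0.6, -0.2, -0.4]
gripper_width: 1.001
grasp_force: 0.0
```

```bash
python3 - <<'E'
from h import *
c=snap('wrist','w2'); o=bot.get_obs(); print(o['t'],o['eef_pos'],phi())
a=cv2.imread('pics/w1.png')[215:345,330:460]; a=cv2.resize(a,(400,400),interpolation=3)
for n,p in dict(eye=(.564,-.02,.015),riser=(.64,-.02,.085)).items(): print(n,px(c,p))
b=cv2.imread('pics/w2.png'); u,v=map(int,px(c,(.60,-.02,.02))); u=max(u,120);v=max(v,120); print(u,v)
b=cv2.resize(b[v-120:v+120,u-120:u+120],(400,400),interpolation=3); cv2.imwrite('pics/c2.png',np.hstack([a,b]))
E
```

```text
3.3 [ 0.54182711 -0.1108751   0.33175752] -2.0931711003460145
eye (np.float64(337.63995425212283), np.float64(96.72452019656635))
riser (np.float64(423.75894741181685), np.float64(89.87481214104085))
371 120
```

View pics/c2.png

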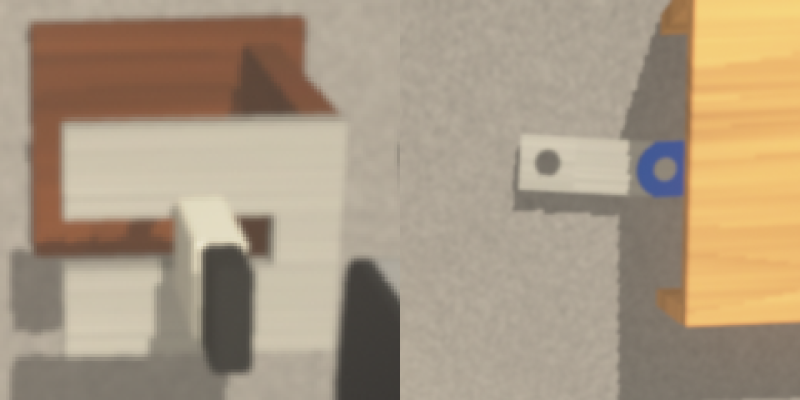

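The left crop shows the plate corners at (62,122), (346,120), (345,350) and (66,356), and the slot between v=220 and v=258 with its end at u=272. The ferrule's far bottom edge is at u≈175–237, v≈198. The right crop shows the eye at (547,162), the rivet at (665,169), and the riser edge from (690,~0) to (686,326).

```bash
python3 - <<'E'
from h import *
c1,c2=cal('w1'),cal('w2')
A=lambda u,v,z:at(c1,330+u*.325,215+v*.325,z)[:2]
B=lambda u,v,z:at(c2,251+(u-400)*.6,v*.6,z)[:2]
P=[A(*p,.115) for p in[(62,122),(346,120),(345,350),(66,356)]]
print("plate",np.round(P,4).tolist(),"cent",np.mean(P,0)); 
f=np.mean(P[0:4:3],0);b=np.mean(P[1:3],0); print("depth",np.linalg.norm(b-f),"w",np.linalg.norm(P[0]-P[3]),"yaw",np.degrees(np.arctan2(*(b-f)[::-1])))
print("slot mid",(A(65,220,.115)+A(65,258,.115))/2,"w",np.linalg.norm(A(65,220,.115)-A(65,258,.115)),"end",A(272,238,.115))
print("ferrule far bottom",A(175,198,.115),A(237,198,.115))
print("ferrule top far edge",A(203,245,.155),A(252,243,.155),"bristle top ctr",A(228,308,.177))
print("eye",B(547,162,.015),"rivet",B(665,169,.022),"dist",np.linalg.norm(B(547,162,.015)-B(665,169,.022)))
print("link far end",B(520,134,.015),B(518,190,.015),"rear",B(630,140,.015),B(628,195,.015))
print("riser front",B(690,2,.085),B(686,326,.085),"lowest cutoff")
e=[B(690,2,.085),B(686,326,.085)]
E
```

```text
plate [[0.442, -0.2493], [0.5399, -0.2687], [0.5288, -0.3587], [0.4267, -0.3403]] cent [ 0.48433999 -0.30426245]
depth 0.10180630602995494 w 0.0922459477642016 yaw -10.707855410272932
slot mid [ 0.43489029 -0.2936086 ] w 0.014961499604284147 end [ 0.50832645 -0.30827297]
ferrule far bottom [ 0.47639323 -0.28579546] [ 0.49815201 -0.29027018]
ferrule top far edge [ 0.47919866 -0.28619604] [ 0.49499815 -0.28871789] bristle top ctr [ 0.48128041 -0.29812278]
eye [ 0.56567984 -0.02054896] rivet [ 0.64107172 -0.02781579] dist 0.07574128703693418
link far end [ 0.54869611 -0.00284324] [ 0.5462045  -0.03733968] rear [ 0.61951875 -0.00899568] [ 0.61859965 -0.04307801]
riser front [0.6384828  0.05245817] [ 0.64237114 -0.11820362] lowest cutoff
```

```bash
python3 - <<'E'
from h import *
print("pink",at(cal('w1'),280,328,.157),at(cal('w1'),288,264,0.0))
o=bot.get_obs()
for r in plan(o['eef_pos'],phi(),[(.4839,-.3045,.25,-10.7,6),(.4839,-.3045,.122,-10.7,4)],.2): print([float(x) for x in r])
E
```

```text
pink [ 0.35670041 -0.29817778  0.157     ] [ 0.35514192 -0.28641505  0.        ]
[-3.26, -0.85, 1.36, 1.43, 0.2]
[-3.28, -0.77, 1.36, 1.43, 0.2]
[-3.3, -0.68, 1.36, 1.43, 0.2]
[-3.31, -0.6, 1.36, 1.43, 0.2]
[-3.33, -0.52, 1.36, 1.43, 0.2]
[-3.34, -0.43, 1.36, 1.43, 0.2]
[0.0, 0.0, 3.2, -0.0, 0.2]
[0.0, 0.0, 3.2, -0.0, 0.2]
[0.0, 0.0, 3.2, -0.0, 0.2]
[0.0, 0.0, 3.2, -0.0, 0.2]
```

Emit:
carry_out(
  targets=[
    [-3.26,-0.85,1.36,1.43,0.2],
    [-3.28,-0.77,1.36,1.43,0.2],
    [-3.3,-0.68,1.36,1.43,0.2],
    [-3.31,-0.6,1.36,1.43,0.2],
    [-3.33,-0.52,1.36,1.43,0.2],
    [-3.34,-0.43,1.36,1.43,0.2],
    [0,0,0,0,0.2],
    [0,0,0,0,0.2],
    [0,0,0,0,0.2],
  ],
)

```text
t: 4.2
eef_pos: [0.4852, -0.3033, 0.2504]
tool_rot: [0.0, 0.769, 0.639, 0.001]
contact_force: [0.5, 0.1, -0.1]
gripper_width: 0.602
grasp_force: 0.0
```

```bash
python3 - <<'E'
from h import *
o=bot.get_obs(); print(phi(),o['gripper_width'],o['contact_force'])
for r in plan(o['eef_pos'],phi(),[(.4839,-.3045,.122,-10.7,4)],.2): print([float(x) for x in r])
E
```

```text
-10.566139089496247 0.6020750978259368 [ 0.51879216  0.07679152 -0.07864409]
[-0.04, -0.03, 3.21, 0.03, 0.2]
[-0.04, -0.03, 3.21, 0.03, 0.2]
[-0.04, -0.03, 3.21, 0.03, 0.2]
[-0.04, -0.03, 3.21, 0.03, 0.2]
```

Emit:
carry_out(
  targets=[
    [0,0,3.2,0,0.2],
    [0,0,3.2,0,0.2],
    [0,0,3.2,0,0.2],
    [0,0,3.2,0,0.2],
    [0,0,0,0,0.2],
    [0,0,0,0,0.2],
    [0,0,0,0,-1],
    [0,0,0,0,-1],
    [0,0,0,0,-1],
    [0,0,0,0,-1],
    [0,0,0,0,-1],
    [0,0,0,0,-1],
  ],
  force=60,
)

```text
t: 5.4
eef_pos: [0.4856, -0.3045, 0.1235]
tool_rot: [0.001, 0.77, 0.639, 0.001]
contact_force: [-1.0, 0.8, 6.7]
gripper_width: 0.198
grasp_force: 58.6
```

```bash
python3 - <<'E'
from h import *
o=bot.get_obs()
p=np.array([.4856,-.3045,.1235]);f=phi()
for r in plan(p,f,[(p[0],p[1],.238,f,3),(.5659,-.0205,.238,f,8),(.5659,-.0205,.137,f,3)],-1): print([float(x) for x in r])
E
```

```text
[0.0, 0.0, -3.82, -0.0, -1.0]
[0.0, 0.0, -3.82, -0.0, -1.0]
[0.0, 0.0, -3.82, -0.0, -1.0]
[3.67, 0.33, -0.0, -0.0, -1.0]
[3.67, 0.33, -0.0, -0.0, -1.0]
[3.67, 0.33, -0.0, -0.0, -1.0]
[3.67, 0.33, -0.0, -0.0, -1.0]
[3.67, 0.33, -0.0, -0.0, -1.0]
[3.67, 0.33, -0.0, -0.0, -1.0]
[3.67, 0.33, -0.0, -0.0, -1.0]
[3.67, 0.33, -0.0, -0.0, -1.0]
[0.0, 0.0, 3.37, -0.0, -1.0]
[0.0, 0.0, 3.37, -0.0, -1.0]
[0.0, 0.0, 3.37, -0.0, -1.0]
```

Emit:
carry_out(
  targets=[
    [0,0,-3.0,0,-1],
    [0,0,-4.2,0,-1],
    [0,0,-4.2,0,-1],
    [0,0,0,0,-1],
    [3.2,0.3,0,0,-1],
    [3.8,0.34,0,0,-1],
    [3.8,0.34,0,0,-1],
    [3.8,0.34,0,0,-1],
    [3.8,0.34,0,0,-1],
    [3.8,0.34,0,0,-1],
    [3.8,0.34,0,0,-1],
    [3.3,0.3,0,0,-1],
  ],
)

```text
t: 6.6
eef_pos: [0.5649, -0.0186, 0.2359]
tool_rot: [-0.0, 0.769, 0.639, 0.001]
contact_force: [1.6, 0.2, -0.6]
gripper_width: 0.2
grasp_force: 58.8
```

Emit:
carry_out(
  targets=[
    [0,0,3.3,0,-1],
    [0,0,3.3,0,-1],
    [0,0,3.0,0,-1],
    [0,0,0,0,-1],
    [0,0,0,0,-1],
    [0,0,0,0,-1],
  ],
)

```text
t: 7.2
eef_pos: [0.5659, -0.0213, 0.1415]
tool_rot: [0.001, 0.77, 0.638, 0.001]
contact_force: [-0.3, -1.0, -0.1]
gripper_width: 0.199
grasp_force: 58.8
```

```bash
python3 - <<'E'
from h import *
c=snap('wrist','w3'); d=snap('side','s3');o=bot.get_obs(); print(o['t'],o['eef_pos'],phi(),o['gripper_width'],o['contact_force'])
x,y,z=o['eef_pos']
for k in (c,d): print("eye",px(k,(.5657,-.0205,.015)),"pred end",px(k,(x,y,z-.102)))
def crop(f,k):
    u,v=map(int,px(k,(.5657,-.0205,.02))); a=cv2.imread(f'pics/{f}.png'); u=max(50,min(590,u));v=max(50,min(430,v)); print(f,u-50,v-50); return cv2.resize(a[v-50:v+50,u-50:u+50],(400,400),interpolation=3)
cv2.imwrite('pics/c3.png',np.hstack([crop('w3',c),crop('s3',d)]))
E
```

```text
7.3 [ 0.56582042 -0.02112723  0.14142783] -10.642739078588846 0.20118553240251913 [ 0.30274278  0.24980631 -0.83581621]
eye (np.float64(318.74338974497454), np.float64(221.52772522443564)) pred end (np.float64(319.03948283367674), np.float64(232.04121981114628))
eye (np.float64(355.05910482785464), np.float64(279.43414294637023)) pred end (np.float64(355.5728724398535), np.float64(270.7964348898342))
w3 268 173
s3 305 227
```

View pics/c3.png

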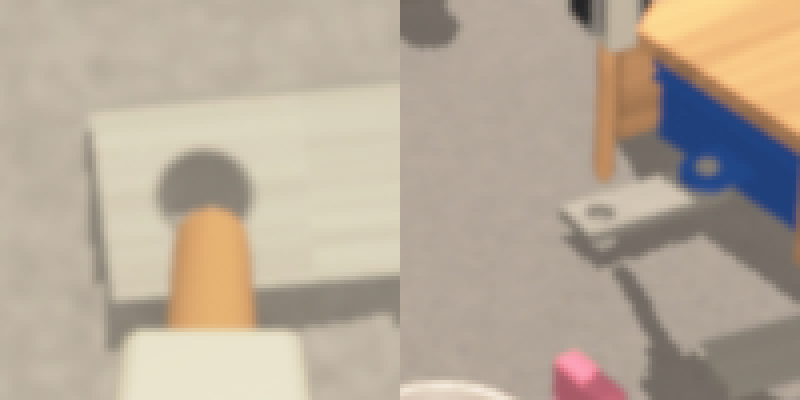

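The wrist crop shows the eye at about (205,195), which is pixel (319.2,221.6), and the handle's end rim at about (213,207), pixel (321.2,224.8). The side crop agrees: the handle is above the eye, within about 1 mm.

```bash
python3 - <<'E'
from h import *
c=cal('w3'); e=at(c,319.25,221.6,.015)[:2]
for z in (.038,.040):
    h=at(c,321.2,230.5,z)[:2]; d=e-h; a=np.radians(-10.65)
    print(e,h,"move world mm",d*1e3,"tool x,y cm",100*(d@[-np.sin(a),np.cos(a)]),100*(d@[np.cos(a),np.sin(a)]))
E
```

```text
[ 0.56603513 -0.02061577] [ 0.56728581 -0.02077916] move world mm [-1.25067817  0.16338733] tool x,y cm -0.007056375776906314 -0.12593300093636972
[ 0.56603513 -0.02061577] [ 0.56738178 -0.02022441] move world mm [-1.3466522  -0.39136692] tool x,y cm -0.06334989312007754 -0.12511272187002298
```

Emit:
carry_out(
  targets=[
    [-0.03,-0.12,0,0,-1],
    [0,0,0.7,0,-1],
    [0,0,0.7,0,-1],
    [0,0,0.5,0,-1],
    [0,0,0.3,0,-1],
    [0,0,0.2,0,-1],
    [0,0,0.2,0,-1],
    [0,0,0,0,-1],
    [0,0,0,0,-1],
  ],
)

```text
t: 8.2
eef_pos: [0.5635, -0.0212, 0.1138]
tool_rot: [0.0, 0.77, 0.638, 0.0]
contact_force: [-0.1, 0.2, -0.5]
gripper_width: 0.203
grasp_force: 58.8
```

Emit:
carry_out(
  targets=[
    [0,0,0.2,0,-1],
    [0,0,0.2,0,-1],
    [0,0,0.2,0,-1],
    [0,0,0.1,0,-1],
    [0,0,0,0,-1],
    [0,0,0,0,-1],
    [0,0,0,0,-1],
  ],
)

```text
t: 8.9
eef_pos: [0.5635, -0.0211, 0.1068]
tool_rot: [0.0, 0.77, 0.639, 0.0]
contact_force: [0.6, -0.6, -1.3]
gripper_width: 0.2
grasp_force: 58.8
```

```bash
python3 - <<'E'
from h import *
c=snap('wrist','w4'); d=snap('side','s4');o=bot.get_obs(); print(o['t'],o['eef_pos'],phi(),o['contact_force'])
def crop(f,k):
    u,v=map(int,px(k,(.5657,-.0205,.02))); a=cv2.imread(f'pics/{f}.png'); u=max(50,min(590,u));v=max(50,min(430,v)); print(f,u-50,v-50); return cv2.resize(a[v-50:v+50,u-50:u+50],(400,400),interpolation=3)
cv2.imwrite('pics/c4.png',np.hstack([crop('w4',c),crop('s4',d)]))
E
```

```text
9.0 [ 0.56345812 -0.02111376  0.10675099] -10.634721841579376 [-0.06143032 -0.03964136 -1.25699467]
w4 273 187
s4 305 227
```

View pics/c4.png

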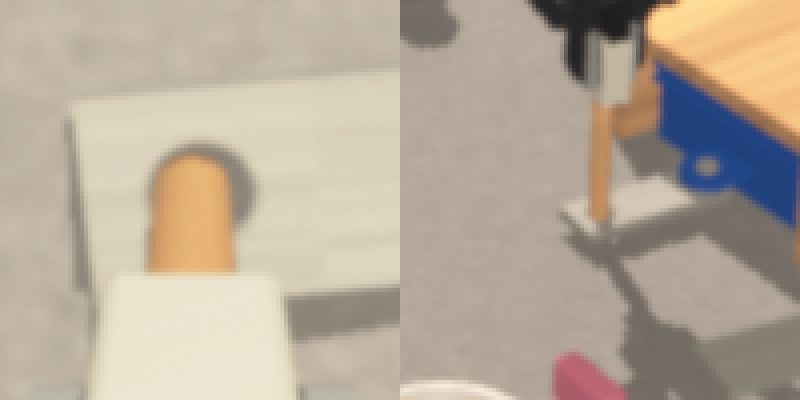

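The handle is in the eye in both views, with its end about 4 mm above the counter. Now a gentle pull that also straightens the link.

Emit:
carry_out(
  targets=[
    [-0.26,-0.36,0,0,-1],
    [-0.26,-0.36,0,0,-1],
    [-0.26,-0.36,0,0,-1],
    [-0.26,-0.36,0,0,-1],
    [-0.26,-0.36,0,0,-1],
    [-0.12,-0.59,0,0,-1],
    [-0.12,-0.59,0,0,-1],
    [-0.12,-0.59,0,0,-1],
    [-0.12,-0.59,0,0,-1],
    [-0.12,-0.59,0,0,-1],
    [-0.06,-0.3,0,0,-1],
    [0,0,0,0,-1],
  ],
)

```text
t: 10.2
eef_pos: [0.5093, -0.0309, 0.1066]
tool_rot: [-0.001, 0.77, 0.639, -0.0]
contact_force: [1.2, 0.6, -0.0]
gripper_width: 0.2
grasp_force: 58.9
```

```bash
python3 - <<'E'
from h import *
o=bot.get_obs(); print(o['t'],o['eef_pos'],phi(),o['contact_force'],o['torque'],o['gripper_width'])
E
```

```text
10.2 [ 0.50927427 -0.03093504  0.10660503] -10.632949301127415 [ 1.17748385  0.64708592 -0.02719684] [ 0.03133241 -0.47441456 -0.03424594] 0.19964918347132593
```

Emit:
carry_out(
  targets=[
    [-0.08,-0.4,0,0,-1],
    [-0.12,-0.59,0,0,-1],
    [-0.12,-0.59,0,0,-1],
    [-0.12,-0.59,0,0,-1],
    [-0.12,-0.59,0,0,-1],
    [-0.12,-0.59,0,0,-1],
    [-0.12,-0.59,0,0,-1],
    [-0.12,-0.59,0,0,-1],
    [-0.12,-0.59,0,0,-1],
    [-0.12,-0.59,0,0,-1],
    [-0.06,-0.3,0,0,-1],
    [0,0,0,0,-1],
  ],
)

```text
t: 11.4
eef_pos: [0.4479, -0.0319, 0.1066]
tool_rot: [-0.001, 0.77, 0.639, -0.0]
contact_force: [1.0, -0.3, -0.8]
gripper_width: 0.199
grasp_force: 58.9
```

```bash
python3 - <<'E'
from h import *
c=snap('wrist','w5'); d=snap('side','s5'); o=bot.get_obs(); print(o['t'],o['eef_pos'],phi(),o['contact_force'])
a=cv2.resize(cv2.imread('pics/w5.png'),(480,360)); b=cv2.imread('pics/s5.png')[190:310,310:417]; b=cv2.resize(b,(321,360),interpolation=3)
cv2.imwrite('pics/c5.png',np.hstack([a,b])[:,:800])
E
```

```text
11.5 [ 0.4480402  -0.03185245  0.10649035] -10.629738052565408 [-0.40074532  0.72820371 -1.27836925]
```

View pics/c5.png

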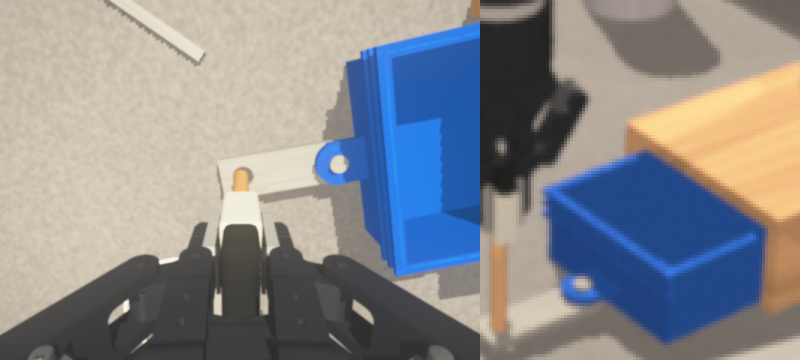

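The tray stack is well out and the handle is still in the eye. The rivet is at (339,163) in the 3/4-scale wrist view, and the tray's front top edge runs from (362,52) to (400,274).

```bash
python3 - <<'E'
from h import *
c=cal('w5'); k=4/3
p=at(c,339*k,163*k,.022); e=at(c,240*k,170*k,.015); print("rivet",p,"origin x rel", p[0]+.018-.640)
a=at(c,377*k,47*k,.065);b=at(c,400*k,274*k,.065); print("top front",a,b,np.degrees(np.arctan2(b[0]-a[0],a[1]-b[1])),np.linalg.norm((a-b)[:2]))
d=cal('s5'); D=lambda u,v,z:at(d,310+(u-480)/3,190+v/3,z)
print("side: rivet",D(581,289,.022),"tray top corners",D(545,190,.065),D(668,272,.065),D(764,234,.065))
E
```

```text
rivet [ 0.52627038 -0.03226206  0.022     ] origin x rel -0.09572962347804514
top front [0.54163369 0.0445597  0.065     ] [ 0.54861342 -0.10745325  0.065     ] 2.6289129569044243 0.1521731013526081
side: rivet [ 0.52062113 -0.03670642  0.022     ] tray top corners [0.54046926 0.03991781 0.065     ] [ 0.54818565 -0.10488587  0.065     ] [ 0.64009835 -0.10542776  0.065     ]
```

Emit:
carry_out(
  targets=[
    [-0.06,-0.3,0,0,-1],
    [-0.02,-0.2,0,0,-1],
    [0,0,0,0,-1],
    [0,0,0,0,-1],
    [0,0,0,0,-1],
    [0.03,0.15,0,0,-1],
    [0,0,0,0,-1],
    [0,0,-0.6,0,-1],
    [0,0,-1.2,0,-1],
    [0,0,-3.2,0,-1],
    [0,0,-4.2,0,-1],
    [0,0,-4.2,0,-1],
  ],
)

```text
t: 12.7
eef_pos: [0.4447, -0.0326, 0.2425]
tool_rot: [0.0, 0.77, 0.638, -0.001]
contact_force: [1.2, 0.4, -0.4]
gripper_width: 0.203
grasp_force: 58.9
```

```bash
python3 - <<'E'
from h import *
o=bot.get_obs(); print(o['t'],o['eef_pos'],phi(),o['contact_force'])
p=o['eef_pos'];f=phi()
for r in plan(p,f,[(.4852,-.3045,.242,-10.64,8)],-1)[:1]: print([float(x) for x in r])
E
```

```text
12.7 [ 0.44469639 -0.03260239  0.2425228 ] -10.717795746284411 [ 1.23205877  0.4413771  -0.37900159]
[-3.25, 1.13, 0.01, -0.01, -1.0]
```

Emit:
carry_out(
  targets=[
    [-2.6,0.9,0,0,-1],
    [-3.4,1.2,0,0,-1],
    [-3.4,1.2,0,0,-1],
    [-3.4,1.2,0,0,-1],
    [-3.4,1.2,0,0,-1],
    [-3.4,1.2,0,0,-1],
    [-3.4,1.15,0,0,-1],
    [-3.0,1.0,0,0,-1],
    [0,0,0,0,-1],
    [0,0,0,0,-1],
    [0,0,0,0,-1],
    [0,0,0,0,-1],
  ],
)

```text
t: 13.9
eef_pos: [0.4866, -0.3024, 0.2408]
tool_rot: [-0.0, 0.769, 0.639, 0.0]
contact_force: [-0.4, 0.6, -0.7]
gripper_width: 0.2
grasp_force: 59.0
```

```bash
python3 - <<'E'
from h import *
o=bot.get_obs(); print(o['t'],o['eef_pos'],phi(),o['contact_force'],o['gripper_width'])
for r in plan(o['eef_pos'],phi(),[(.4856,-.3045,.1255,-10.64,5)],-1)[:1]: print([float(x) for x in r])
snap('wrist','w6'); c=cal('w6'); h=at(cal('w6'),0,0,0); print(px(c,o['eef_pos']-[0,0,.1025]), px(c,(.4839,-.3045,.115)))
E
```

```text
13.9 [ 0.48657976 -0.3023971   0.24084424] -10.516079857488126 [-0.35360259  0.62113166 -0.67022776] 0.19999668524430567
[-0.04, -0.01, 2.31, 0.02, -1.0]
(np.float64(319.6480290361352), np.float64(232.1767525939885)) (np.float64(316.48875689463284), np.float64(226.47084212077624))
```

View pics/w6.png

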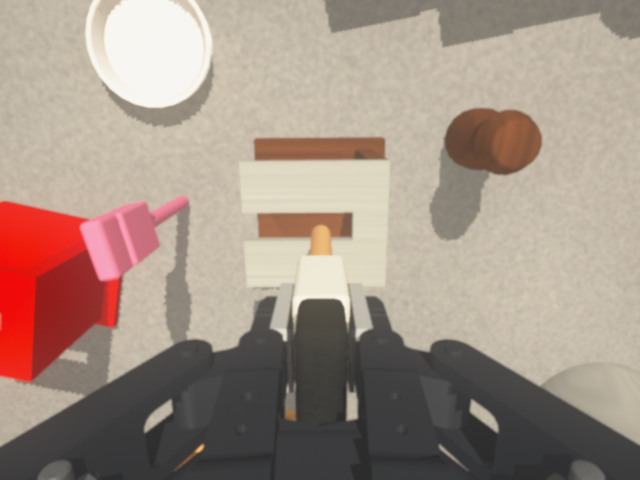

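The slot mid-line is at v≈226 and the handle end is above it at (320,230), so it lines up once I shift by -2 mm. Now I lower it.

Emit:
carry_out(
  targets=[
    [-0.2,-0.06,0,0,-1],
    [0,0,1.5,0,-1],
    [0,0,2.5,0,-1],
    [0,0,2.5,0,-1],
    [0,0,2.5,0,-1],
    [0,0,1.5,0,-1],
    [0,0,0.6,0,-1],
    [0,0,0.3,0,-1],
    [0,0,0,0,-1],
    [0,0,0,0,-1],
  ],
)

```text
t: 14.95
eef_pos: [0.4859, -0.3063, 0.1276]
tool_rot: [0.001, 0.77, 0.639, 0.0]
contact_force: [-0.5, 0.9, -0.1]
gripper_width: 0.204
grasp_force: 59.0
```

Emit:
carry_out(
  targets=[
    [0.05,0,0.2,0,-1],
    [0,0,0.1,0,-1],
    [0,0,0.1,0,-1],
    [0,0,0,0,-1],
    [0,0,0,0,-1],
  ],
)

```text
t: 15.45
eef_pos: [0.4857, -0.3053, 0.1235]
tool_rot: [0.0, 0.77, 0.639, 0.0]
contact_force: [-2.0, 2.2, 6.7]
gripper_width: 0.205
grasp_force: 60.0
```

Emit:
carry_out(
  targets=[
    [0,0,0,0,-0.4],
    [0,0,0,0,-0.2],
    [0,0,0,0,0],
    [0,0,0,0,0.2],
    [0,0,0,0,0.2],
    [0,0,0,0,0.2],
    [0,0,-2,0,0.2],
    [0,0,-4,0,0.2],
    [0,0,-4,0,0.2],
    [0,0,-4,0,0.2],
    [0,0,0,0,0.2],
    [0,0,0,0,0.2],
  ],
)

```text
t: 16.65
eef_pos: [0.4858, -0.3054, 0.2633]
tool_rot: [0.001, 0.77, 0.639, 0.001]
contact_force: [-0.1, 0.1, -0.9]
gripper_width: 0.601
grasp_force: 0.0
```

```bash
python3 - <<'E'
from h import *
snap('scene','s7');snap('side','d7'); o=bot.get_obs(); print(o['t'],o['eef_pos'],o['contact_force'],o['gripper_width'])
a=cv2.imread('pics/s7.png')[125:385,135:310]; b=cv2.imread('pics/d7.png')[190:390,335:495]
a=cv2.resize(a,(400,594),interpolation=3); b=cv2.copyMakeBorder(cv2.resize(b,(400,500),interpolation=3),0,94,0,0,0)
cv2.imwrite('pics/c7.png',np.hstack([a,b]))
E
```

```text
16.75 [ 0.48492746 -0.30469062  0.26158026] [ 0.11095202 -0.17159307 -0.36676583] 0.5953214911220029
```

View pics/c7.png

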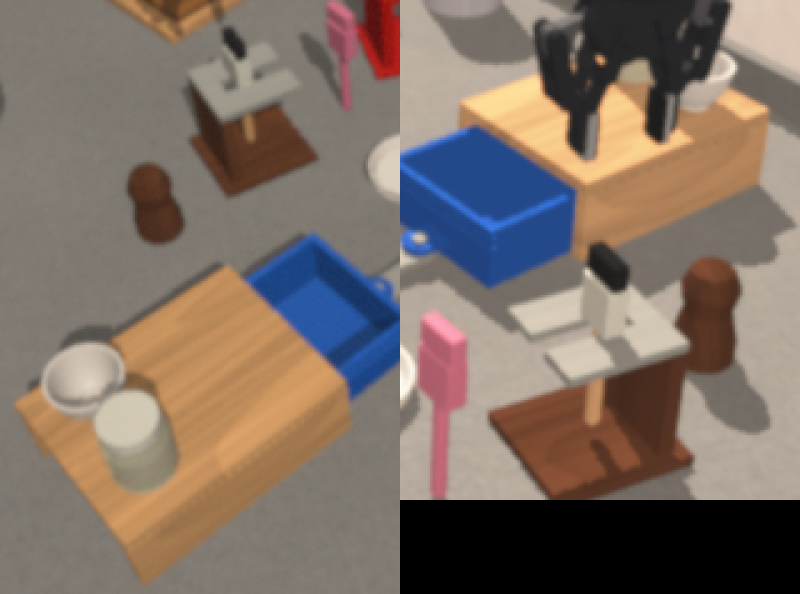

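The brush is hanging upright in the slot, the gripper is clear of it, and the trays are halfway out. I'll do one last check of the tray position, then hand in.

```bash
python3 - <<'E'
from h import *
d=cal('d7'); print(at(d,335+90/2.5,190+230/2.5,.065), at(d,335+18/2.5,190+239/2.5,.022)[0]+.018-.640)
print(bot.hand_in())
E
```

```text
[ 0.54193938 -0.10691389  0.065     ] -0.10240911740487568
the job is handed in; nothing more can be done
None
```

The job is handed in: my last camera check put the trays' origin at about -102 mm from the riser's front edge (the target), and the brush hangs released in its rack slot; the verdict wasn't shown to me.

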